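Set the bag sealer's time wheel to six

TASK

Set the bag sealer for the heavy pouches: with a fingertip, lightly flick the front edge of its time wheel round, click by click, until the white pointer stands at the sixth of the eight marks (counted from the left as the robot sees it, the shortest bar being the first) and rests in that click. Grip and lift nothing, leave the sealing arm up and do not shove the sealer or the things about it.

Things in the scene. Friction and masses are not known exactly. Their poses are not given: they have to be found in the camera images.
- sealer: Blue bag sealer standing loose on rubber feet, 3.6 kg, 112 mm deep (x), 330 mm long (y). Origin: centre of its underside; -x is the front, towards the robot; z up. The front half (x -56 to 0 mm) is a console: deck 46 mm above the bench, upright front face at x = -56. Behind it a housing 62 mm high, and over that the raised sealing arm (x 13 to 43 mm). Rocker switch and lamp are not used
- wheel_centre (a point): Centre of the time wheel, on its upright axis, at sealer x -41, y -50 mm, half-way up the rim. A flat black disc, 56 mm in diameter, rim 12 mm high (38 to 50 mm above the bench), let into the deck: only its face (4 mm above the deck) and the front arc of its rim, 13 mm out from the console's front face, can be reached. Axes turn with the wheel
- wheel_front (a point): Frontmost point of the wheel's rim, half-way up (44 mm above the bench), fixed to the sealer. The knurled rubber rim grips a fingertip (friction about 1). Press it with 5 to 10 N and stroke 12 to 14 mm sideways along it to carry the wheel one click. A click resists with about 1.2 N at the rim, and the wheel turns with the finger without slip; let go, it springs to the nearest click
- time_wheel (a joint): Turn of the wheel in rad: 0 with the pointer at the first mark, growing clockwise seen from above, as the front edge goes to the left (+y of the sealer). One click, mark to mark, is 0.4363 (25 degrees, 12.2 mm at the rim): the sixth mark is 2.182, the eighth and last 3.054. It starts in one of the first four clicks
- pointer_tip (a point): Outer end, on top, of the raised white pointer bar (24 mm long, 4.5 mm wide) on the wheel's face, 26.5 mm from the wheel's axis, 52 mm above the bench
- first_mark (a point): Middle of the first place of the time scale on the deck, 34 mm from the wheel's axis, at its left. The scale is eight white bars in an arc round the far side of the wheel, 25 degrees apart, from the first at the left (+y; 3 mm long) clockwise to the eighth at the right (-y; 9.3 mm), each longer than the one before
- sixth_mark (a point): The sixth mark on the deck, a bar 7.5 mm long, 34 mm from the wheel's axis, to the far right of it; the pointer is to point at it
- sealing_arm (a joint): Turn of the sealing arm in rad: 0 raised and sprung up, as it must stay; 0.19 pressed down on the bed
- sealing_handle (a point): Top of the black handle at the free end (the sealer's -y end) of the raised aluminium sealing arm, about 150 mm above the bench; the arm slopes down from here to its hinge at the +y end, 92 mm above the bench
- tin_can: upright paper-labelled food tin, 75 mm diameter, 110 mm tall; origin: centre of its underside. Bystander, loose
- oats_jar: upright clear screw jar with white lid, 90 mm diameter, 130 mm tall; origin: centre of its underside. Bystander, loose
- label_roll: roll of brown kraft labels lying flat, a ring 64 mm across and 28 mm high; origin: centre of its underside. Bystander, loose
- tape_roll: roll of clear tape lying flat, a thin ring 90 mm across and 24 mm high; origin: centre of its underside. Bystander, loose
- marker: felt marker lying down, 125 mm long (its x axis), 17 mm high; origin: under its middle. Bystander, loose
- scoop: aluminium scoop, bowl 85 x 55 x 34 mm, its flat handle 30 mm above the bench sticks out 140 mm from the bowl's middle along its -x; origin: under the bowl's middle. Bystander, loose
- pasta_carton: upright cardboard carton, 45 mm (x) x 105 mm (y) x 150 mm tall; origin: centre of its underside. Bystander, loose

How it is judged (in metres and radians):
On the way:
1. a fingertip touches the time wheel (contact force between the fingers and time_wheel above 0.5 N), for 0.05 s.
At the end, for the whole second after the job is handed in: The time wheel rests in its sixth click (joint 2.182 rad, give or take 0.09), the sealing arm is up (below 0.03 rad), and the sealer stands upright within 20 mm of where it was (value of joint time_wheel between 2.09165 and 2.27165 rad and value of joint sealing_arm below 0.03 rad and distance of sealer from where it was at the start of the episode below 0.02 m and angle between sealer's own z axis and vertical below 0.03 rad); the robot touches nothing.
It fails at once if something is gripped or forced: more than 35 N from the fingers on the time wheel, or 10 N on one of the things about the sealer (contact force between the fingers and time_wheel above 35 N or contact force between the fingers and tin_can above 10 N or contact force between the fingers and oats_jar above 10 N or contact force between the fingers and label_roll above 10 N or contact force between the fingers and tape_roll above 10 N or contact force between the fingers and marker above 10 N or contact force between the fingers and scoop above 10 N or contact force between the fingers and pasta_carton above 10 N).
It fails at once if the sealer is shoved or lifted by more than 20 mm or tipped (distance of sealer from where it was at the start of the episode above 0.02 m or angle between sealer's own z axis and vertical above 0.06 rad).
It fails at once if the sealing arm is pressed down (value of joint sealing_arm above 0.08 rad).
It fails at once if something is lifted off the bench (by more than 8 mm) (height (world z) of any of sealer, tin_can, oats_jar, label_roll, tape_roll, marker, scoop, pasta_carton above 0.008 m).
It fails at once if one of the things about the sealer is moved or lifted by more than 25 mm (distance of any of tin_can, oats_jar, label_roll, tape_roll, marker, scoop, pasta_carton from where it was at the start of the episode above 0.025 m).
It also fails if it takes over 51 s, if anything falls off the work surface, if the arm or the gripper's body presses on something with over 40 N, if the wrist force passes 120 N, or if a joint passes its speed limit or range.

ROBOT

A 6-joint arm with a two-finger parallel gripper is mounted at the origin on the work surface. World frame = base frame: x ahead of the robot, y to its left, z up, the work surface at z = 0. Lengths are in mm, angles in rad, forces in N, time in s.
With the tool pointing down it reaches from about 400 to 925 mm from the base axis. Payload 12.5 kg.
Tool frame: the origin (TCP) lies at the centre of the arm's flange, where the gripper is bolted on; the fingertips stand 190 mm ahead of it and the grasp point (between the pads) lies 171 mm ahead of it; z points along the fingers, y is the direction in which the jaws open and shut (so a half turn about z gives the same grasp; the last joint's range is limited). The gripper opens to 95 mm and grips with 3 to 60 N. Pads are 20 mm wide; open, the fingers measure 119 mm over their backs; the gripper's body (75 mm by 180 mm) begins 59 mm behind the grasp point.
Start: joints at [-1.325, 0.491, 1.559, -0, 1.092, -0.106], TCP at [215.387, -586.714, 404.761] pointing down, gripper open.
Joint ranges: [-3.1, 3.1], [-0.84, 2.19], [0.05, 2.79], [-1.13, 4.28], [0.06, 2.93], [-2.69, 2.69]. Speed limits (rad/s): [2.22, 2.22, 2.79, 3.14, 3.14, 3.14].

INTERFACE

Orientations are given as [roll, pitch, yaw] about the fixed x, y, z axes, in that order (R = Rz(yaw) Ry(pitch) Rx(roll)).
In Python, from cell import * gives the robot as it stands.
- The arm moves only by the tool step_arm, never from a script. Its argument "rows" is a list of rows, each an object with "delta_pos": the shift along the tool's x, y, z in cm, a list of three; "spin": the turn about the tool's z in degrees. A call has 1 to 5 rows; each row is the pose to reach, as a shift and turn from the pose measured when the call began, along the tool's axes at that moment; what a row does not reach only later rows make up. A row lasts 1/10 s, in which the tool goes at most 50 mm and 8.59 degrees, less where a joint would pass 70% of its speed; a pose out of reach is approached as far as the arm can. A call with a gripper value outside its range is refused whole. "jaw" is the opening, from 0 (shut) to 1 (fully open), set as the call begins (left out, the last holds). The fingers move at their own pace and stop on an object; the grip force is fixed at half the most. Time passes only in rows, so rows that repeat a pose let the fingers close. It gives the time, the measured TCP pose, the force and the opening at its end, in the units of the state.
- state(): the state, without advancing time (a new reading comes with each control period).
- read_camera(name): name is "side" or "top"; returns (picture, depth): 384x512x3 uint8, blue, green, red; 384x512 float32, mm along the optical axis (not along the pixel's ray), 0 where there is no reading.
- camera_info(name): a dict with "camera_matrix" (3x3 intrinsics, pixels), "k1" (the pictures are not rectified: a ray, as slopes to the right and down, at radius r is drawn at 1 + k1 r^2 times it, then the intrinsics apply), "R" (3x3) and "t" (3): a world point X has camera coordinates R X + t. Camera axes: x right, y down, z forward; pixel columns grow to the right and rows downward; lengths in mm; the calibration is good to about 2 mm. A picture is of the moment at which its call begins. camera_info takes no time and is no camera call.
- job_done(): hands the job in, once; it reports no verdict.
The state is a dict: "t": time; "joints": joint angles; "qvel": joint speeds; "tau": joint torques, N m; "eef_pos": TCP position; "tcp_rot": TCP orientation; "ft_force": force on the tool from outside, world axes, zero at the start; "moment": the same for the moment, N m; "opening": opening from 0.0 (shut) to 1.0 (fully open).
Only numpy, scipy, OpenCV 4.12 (cv2) and the standard library are available. Lean on these libraries where they do the work, as an engineer would, in place of code of your own. Each camera call takes 0.05 s, during which the arm holds its last target.

## Working session

There is one attempt and no reset: what is moved stays moved. The work goes in short steps, Python scripts to look and compute and a tool call to move; the robot and the scene stay as the last step left them, time stands still between calls to the robot, and variables do not carry over. Pictures are saved under pics/ and viewed, and the job is handed in when it is done.

Besides the shell and the picture viewer there is one more tool, called after ">>>" as name(argument=value, ...), one argument or row to a line, values as JSON. step_arm: Moves the arm, as the interface text tells. Its arguments: {"type":"object","properties":{"rows":{"type":"array","items":{"type":"object","properties":{"delta_pos":{"type":"array","items":{"type":"number"}},"spin":{"type":"number"}}}},"jaw":{"type":"number"}},"required":["rows"]}

```bash
mkdir -p pics; python3 - <<'E'
from cell import *
import cv2,numpy as np
for n in ("top","side"):
    p,d=read_camera(n); cv2.imwrite(f"pics/{n}0.png",p); np.save(f"{n}0.npy",d)
    i=camera_info(n); print(n,i)
print(state())
E
```

```text
top {'camera_matrix': array([[353.65659184,   0.        , 250.57385366],
       [  0.        , 353.65659184, 197.19852337],
       [  0.        ,   0.        ,   1.        ]]), 'k1': -0.10344445450263909, 'R': array([[ 0.02178463, -0.99959644,  0.01823165],
       [-0.9830036 , -0.02474091, -0.18191156],
       [ 0.18228922, -0.0139589 , -0.98314586]]), 't': array([ -21.83809033,  537.1268303 , 1227.2875447 ])}
side {'camera_matrix': array([[368.63902961,   0.        , 258.45067096],
       [  0.        , 368.63902961, 189.28637578],
       [  0.        ,   0.        ,   1.        ]]), 'k1': -0.010144805391022554, 'R': array([[-0.72877941, -0.68472119,  0.00612107],
       [-0.36034547,  0.37589991, -0.85372736],
       [ 0.5822643 , -0.62438462, -0.52068429]]), 't': array([393.04785237, 270.68751784, 815.93898612])}
{'t': 0.1, 'joints': array([-1.32459746e+00,  4.91480647e-01,  1.55939425e+00, -2.37707126e-06,
        1.09170754e+00, -1.05591527e-01]), 'qvel': array([ 9.51498807e-05, -8.01201636e-04, -1.30723091e-04, -4.08233064e-04,
       -3.37997120e-04, -2.71786716e-03]), 'tau': array([ 3.01991458e-03, -6.13623762e+01, -2.58606827e+01,  6.94253272e-02,
        4.69738967e-02, -7.41644953e-05]), 'eef_pos': array([ 215.38001383, -586.68160845,  404.22969379]), 'tcp_rot': array([-3.14060817e+00, -1.02221191e-04,  3.51791441e-01]), 'ft_force': array([-0.65049557, -0.81052698,  0.0223556 ]), 'moment': array([-0.01614759,  0.01316581,  0.03452475]), 'opening': 1.0014898265268277}
```

View pics/top0.png

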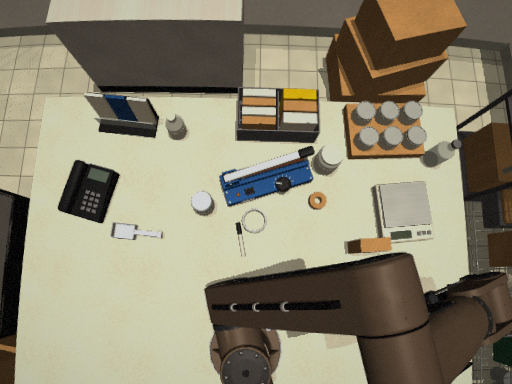

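View pics/side0.png

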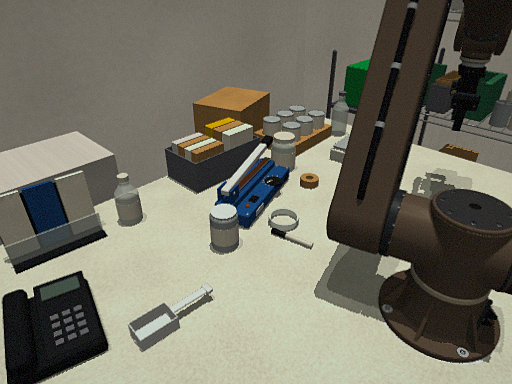

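The top view shows the blue sealer around (265,180), with its wheel near (284,184). The tin is at its left, the jar at (328,158), the label roll at (317,200), the tape at (254,220) and the marker at (240,238). Next I'll zoom in.

```bash
cat > h.py <<'E'
import cv2,numpy as np
def proj(i,X):
    X=np.atleast_2d(X)@i['R'].T+i['t']; s=X[:,:2]/X[:,2:]; r2=(s**2).sum(1,keepdims=True)
    s=s*(1+i['k1']*r2); K=i['camera_matrix']; return s*[K[0,0],K[1,1]]+[K[0,2],K[1,2]]
def ray(i,uv):
    K=i['camera_matrix']; q=(np.atleast_2d(uv)-[K[0,2],K[1,2]])/[K[0,0],K[1,1]]; s=q.copy()
    for _ in range(20): s=q/(1+i['k1']*(s**2).sum(1,keepdims=True))
    return np.c_[s,np.ones(len(s))]
def atz(i,uv,z):
    d=ray(i,uv)@i['R']; c=-i['R'].T@i['t']; return c+d*((z-c[2])/d[:,2:])
def atd(i,uv,dep):
    return (ray(i,uv)*np.reshape(dep,(-1,1))-i['t'])@i['R']
E
python3 - <<'E'
import cv2
p=cv2.imread('pics/top0.png'); cv2.imwrite('pics/topz.png',cv2.resize(p[140:215,210:340],None,fx=6,fy=6,interpolation=cv2.INTER_CUBIC))
p=cv2.imread('pics/side0.png'); cv2.imwrite('pics/sidez.png',cv2.resize(p[130:230,200:330],None,fx=6,fy=6,interpolation=cv2.INTER_CUBIC))
E
```

```text
(no output)
```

View pics/topz.png

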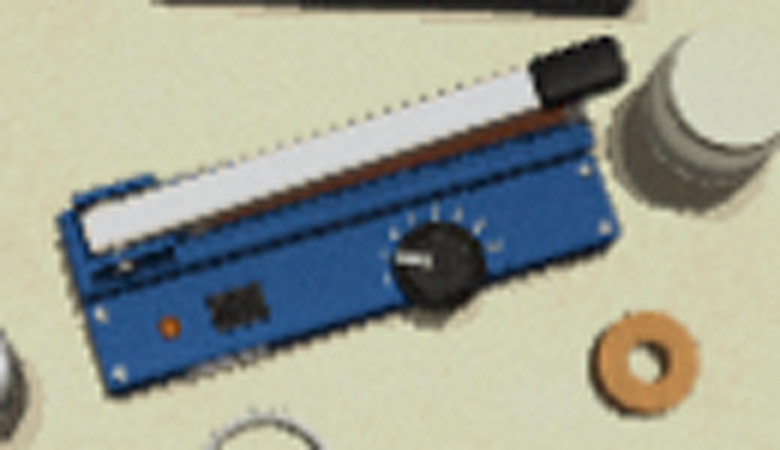

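View pics/sidez.png

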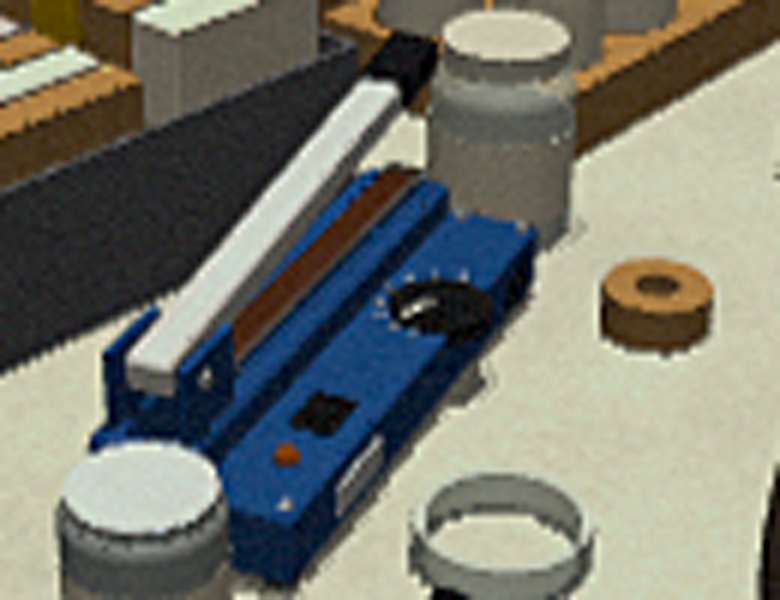

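```bash
cat >> h.py <<'E'
def S(pose,P):
    x,y,a=pose; P=np.atleast_2d(P).astype(float); c,s=np.cos(a),np.sin(a)
    return np.c_[x+c*P[:,0]-s*P[:,1], y+s*P[:,0]+c*P[:,1], P[:,2]]
E
python3 - <<'E'
from cell import *
from h import *
from scipy.optimize import least_squares
it=camera_info('top'); is_=camera_info('side')
print('cam c',-it['R'].T@it['t'],-is_['R'].T@is_['t'])
z=lambda u,v:(210+(u+.5)/6-.5,140+(v+.5)/6-.5)
zs=lambda u,v:(200+(u+.5)/6-.5,130+(v+.5)/6-.5)
obs=[((-56,165,46),z(112,390)),((-56,-165,46),z(617,236)),((0,-165,62),z(590,145)),((-41,-50,50),z(438,264))]
obss=[((-56,-165,46),zs(535,238)),((-56,165,46),zs(292,525)),((-41,-50,50),zs(440,305))]
Pt=[o[0] for o in obs];ut=np.array([o[1] for o in obs]);Ps=[o[0] for o in obss];us=np.array([o[1] for o in obss])
f=lambda q:np.r_[(proj(it,S(q,Pt))-ut).ravel(),(proj(is_,S(q,Ps))-us).ravel()]
r=least_squares(f,[700,0,.2]); print(r.x,np.degrees(r.x[2])); print(r.fun.reshape(-1,2).round(2))
q=r.x
f1=lambda q:(proj(it,S(q,Pt))-ut).ravel()
r1=least_squares(f1,q);print('top only',r1.x)
# pointer angles
w=S(q,[(-41,-50,44),(-69,-50,44)]);print('wheel',w)
for nm,i,zz in(('top',it,z),('side',is_,zs)):
    pts={'top':[(402,258),(430,261)],'side':[(432,298),(405,313)]}[nm]
    A=atz(i,[zz(*a) for a in pts],52); C=w[0]; print(nm,A.round(1))
    for a in A: 
        d=a-C; print('  angle rel +y cw deg',np.degrees(np.arctan2(d[1],d[0])-q[2]-np.pi/2)*-1, np.hypot(*d[:2]))
# overlay
def ov(i,n,x0,y0,ww,hh):
    p=cv2.imread(f'pics/{n}0.png')[y0:y0+hh,x0:x0+ww]; p=cv2.resize(p,None,fx=6,fy=6,interpolation=cv2.INTER_CUBIC)
    def dr(P,c):
        u=((proj(i,S(q,P))-[x0,y0]+.5)*6-.5).round().astype(int); cv2.polylines(p,[u.reshape(-1,1,2)],True,c,1)
    dr([(-56,-165,46),(-56,165,46),(0,165,46),(0,-165,46)],(0,255,0)); dr([(-56,-165,0),(-56,165,0),(56,165,0),(56,-165,0)],(0,255,255))
    t=np.linspace(0,2*np.pi,40); dr(np.c_[-41+28*np.cos(t),-50+28*np.sin(t),50+0*t],(0,0,255))
    for k in range(8):
        b=np.pi/2-np.radians(25*k); dr([(-41+r*np.cos(b),-50+r*np.sin(b),46) for r in(30,34)],(255,0,255))
    cv2.imwrite(f'pics/ov_{n}.png',p)
ov(it,'top',210,140,130,75); ov(is_,'side',200,130,130,100)
E
```

```text
cam c [ 304.75205419    8.59131341 1304.71039936] [-91.10593907 676.8365325  653.5340785 ]
[ 6.12796534e+02 -6.19246816e+01  3.26584159e-01] 18.711893949105853
[[-1.64  0.57]
 [ 0.22 -0.11]
 [ 0.5  -0.17]
 [-0.64  0.19]
 [ 0.56 -2.18]
 [ 0.15 -0.31]
 [-0.08 -0.46]]
top only [ 6.13253276e+02 -6.33471522e+01  3.28397504e-01]
wheel [[ 590.00412301 -122.43506084   44.        ]
 [ 563.48409936 -131.41773002   44.        ]]
top [[ 593.5 -102.6   52. ]
 [ 592.1 -119.7   52. ]]
  angle rel +y cw deg 28.637018495083044 20.101213322494687
  angle rel +y cw deg 55.33184594053558 3.441592804498609
side [[ 593.8 -120.4   52. ]
 [ 593.5  -98.1   52. ]]
  angle rel +y cw deg 80.66498315586439 4.26663409496918
  angle rel +y cw deg 26.886948459441786 24.592904354799966
```

View pics/ov_top.png

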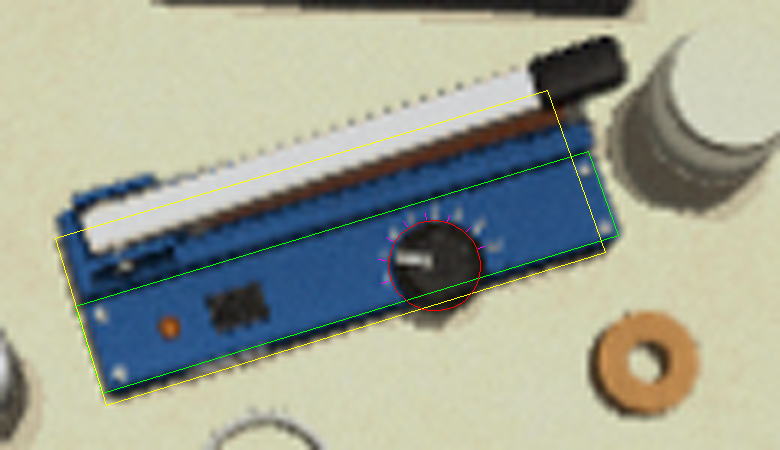

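View pics/ov_side.png

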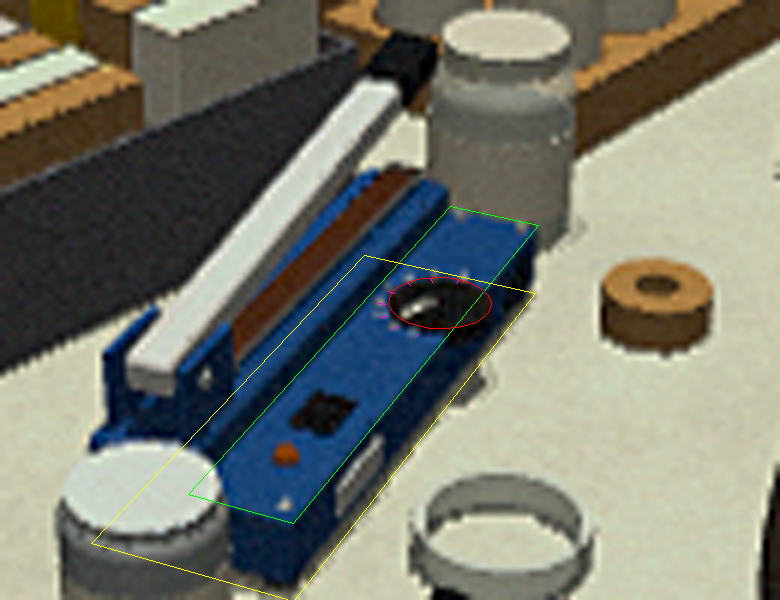

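The pointer is at the second mark (about 27° measured against 25°), so it needs four clicks. The tool's yaw (0.352) almost matches the sealer's (0.327). I'll go above the spot in front of the wheel with the fingers shut.

>>> step_arm(
  rows=[
    {"delta_pos": [4,-2.7,0],"spin": 1.4},
    {"delta_pos": [8,-5.4,0],"spin": 1.4},
    {"delta_pos": [12,-8.1,0],"spin": 1.4},
    {"delta_pos": [16,-10.8,0],"spin": 1.4},
    {"delta_pos": [20,-13.5,0],"spin": 1.4},
  ],
  jaw=0,
)

```text
t: 0.6
eef_pos: [357.3, -389.3, 404.2]
tcp_rot: [-3.14, -0.0, 0.327]
ft_force: [0.9, 0.1, -0.3]
opening: 0.637
```

>>> step_arm(
  rows=[
    {"delta_pos": [4,-2.6,0]},
    {"delta_pos": [8,-5.2,0]},
    {"delta_pos": [12,-7.8,0]},
    {"delta_pos": [16,-10.4,0]},
    {"delta_pos": [20,-13,0]},
  ],
)

```text
invalid input at $.rows[0]: expected keys delta_pos, spin
```

>>> step_arm(
  rows=[
    {"delta_pos": [4.1,-2.8,0],"spin": 0},
    {"delta_pos": [8.2,-5.6,0],"spin": 0},
    {"delta_pos": [12.3,-8.4,0],"spin": 0},
    {"delta_pos": [16.4,-11.2,0],"spin": 0},
    {"delta_pos": [20.5,-14,0],"spin": 0},
  ],
)

```text
t: 1.1
eef_pos: [507.4, -189.1, 404.3]
tcp_rot: [-3.14, 0.0, 0.327]
ft_force: [-0.2, -0.1, 0.7]
opening: 0.217
```

>>> step_arm(
  rows=[
    {"delta_pos": [1.8,-1.5,0],"spin": 0},
    {"delta_pos": [3.6,-3,0],"spin": 0},
    {"delta_pos": [3.6,-3,4],"spin": 0},
    {"delta_pos": [3.6,-3,8],"spin": 0},
    {"delta_pos": [3.6,-3,10],"spin": 0},
  ],
)

```text
t: 1.6
eef_pos: [531.3, -148.4, 301.5]
tcp_rot: [-3.138, 0.003, 0.328]
ft_force: [0.6, 0.4, 0.4]
opening: 0.001
```

>>> step_arm(
  rows=[
    {"delta_pos": [0,0,0],"spin": 0},
    {"delta_pos": [0,0,0],"spin": 0},
  ],
)

```text
t: 1.8
eef_pos: [531.4, -148.4, 301.4]
tcp_rot: [-3.137, 0.004, 0.328]
ft_force: [-0.4, 0.0, 0.5]
opening: 0.005
```

```bash
python3 - <<'E'
from cell import *
from h import *
for n,(x0,y0,w,hh) in (('side',(200,100,130,100)),('top',(210,140,130,100))):
    p,d=read_camera(n); cv2.imwrite(f'pics/a_{n}.png',cv2.resize(p[y0:y0+hh,x0:x0+w],None,fx=6,fy=6,interpolation=cv2.INTER_CUBIC))
s=state();print(s['eef_pos'],s['tcp_rot'],s['ft_force'])
E
```

```text
[ 531.50615852 -148.53044251  302.61111725] [-3.13885741e+00  1.61656578e-03  3.27448094e-01] [-0.2188137   0.60655628  1.3825543 ]
```

View pics/a_side.png

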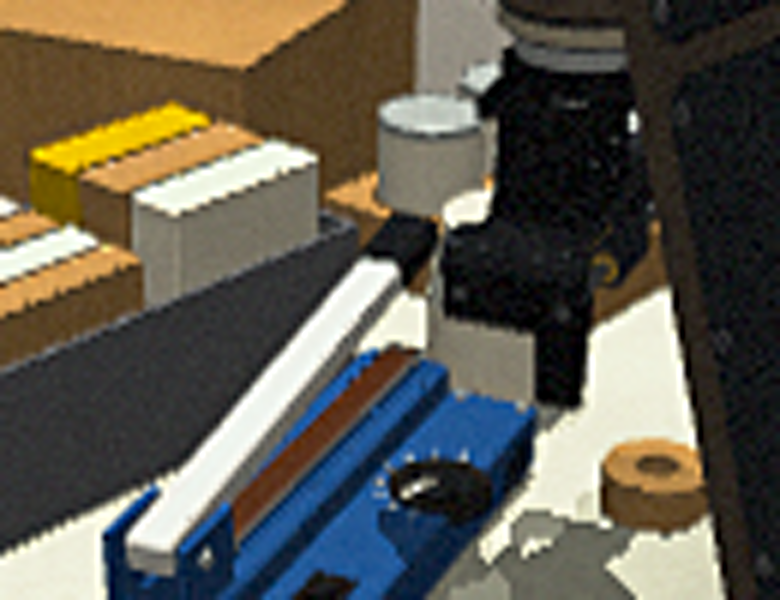

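View pics/a_top.png

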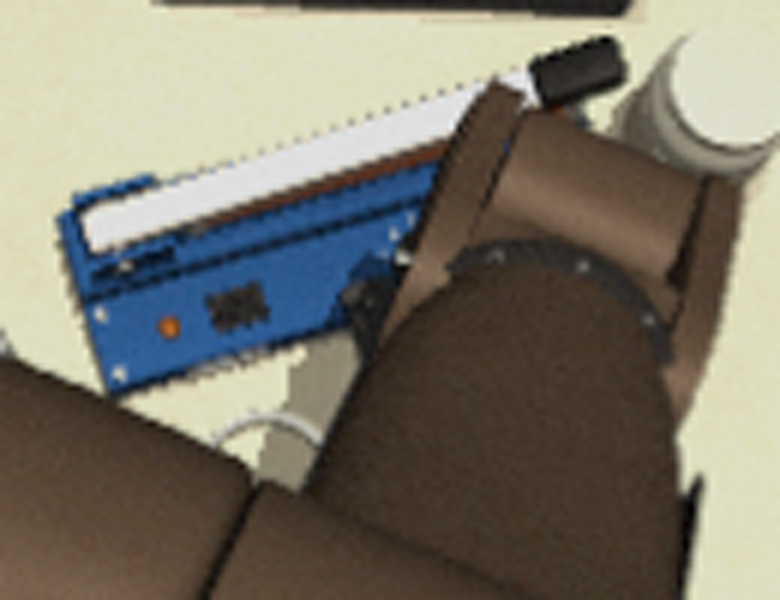

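The side view shows the wheel unmoved, with the shut fingers in front of it at (560,400) in the zoom. Now I'll descend.

>>> step_arm(
  rows=[
    {"delta_pos": [0,0,2.5],"spin": 0},
    {"delta_pos": [0,0,5],"spin": 0},
    {"delta_pos": [0,0,7],"spin": 0},
    {"delta_pos": [0,0,7.5],"spin": 0},
    {"delta_pos": [0,0,7.5],"spin": 0},
  ],
)

```text
t: 2.4
eef_pos: [531.5, -148.5, 228.2]
tcp_rot: [-3.139, 0.001, 0.327]
ft_force: [0.3, -0.0, 0.6]
opening: 0.001
```

>>> step_arm(
  rows=[
    {"delta_pos": [0.6,0,0],"spin": 0},
    {"delta_pos": [1.2,0,0],"spin": 0},
    {"delta_pos": [1.5,0,0],"spin": 0},
    {"delta_pos": [1.5,0,0],"spin": 0},
  ],
)

```text
t: 2.8
eef_pos: [546.3, -143.4, 228.6]
tcp_rot: [-3.14, 0.0, 0.328]
ft_force: [1.0, 0.8, 0.0]
opening: 0.006
```

```bash
python3 - <<'E'
from cell import *
from h import *
for n,(x0,y0,w,hh) in (('side',(200,100,130,100)),):
    p,d=read_camera(n); cv2.imwrite(f'pics/b_{n}.png',cv2.resize(p[y0:y0+hh,x0:x0+w],None,fx=6,fy=6,interpolation=cv2.INTER_CUBIC))
s=state();print(s['eef_pos'],s['tcp_rot'],s['ft_force'])
E
```

```text
[ 545.94616301 -143.49408996  228.45036591] [-3.13946796e+00  9.39164984e-04  3.27881797e-01] [-0.29820148  0.52314089 -0.31136475]
```

View pics/b_side.png

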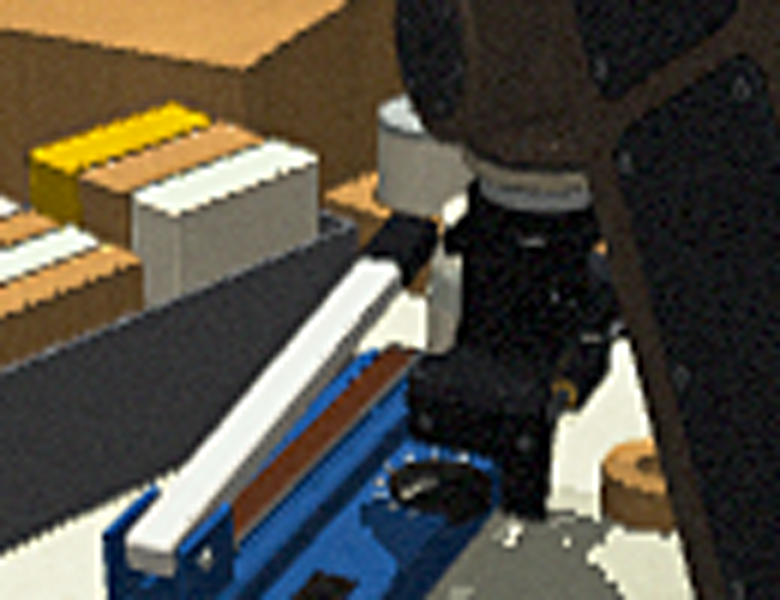

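>>> step_arm(
  rows=[
    {"delta_pos": [0.3,0.15,0.3],"spin": 0},
    {"delta_pos": [0.6,0.15,0.3],"spin": 0},
    {"delta_pos": [0.6,0.15,0.3],"spin": 0},
  ],
)

```text
t: 3.15
eef_pos: [552.4, -143.0, 225.3]
tcp_rot: [-3.139, 0.001, 0.328]
ft_force: [0.7, -0.2, -0.3]
opening: 0.004
```

>>> step_arm(
  rows=[
    {"delta_pos": [0.15,0,0],"spin": 0},
    {"delta_pos": [0.2,0,0],"spin": 0},
  ],
)

```text
t: 3.35
eef_pos: [554.4, -142.3, 225.3]
tcp_rot: [-3.139, 0.001, 0.328]
ft_force: [0.0, -0.1, 0.1]
opening: 0.004
```

>>> step_arm(
  rows=[
    {"delta_pos": [0.15,0,0],"spin": 0},
    {"delta_pos": [0.15,0,0],"spin": 0},
  ],
)

```text
t: 3.55
eef_pos: [555.2, -141.9, 225.1]
tcp_rot: [-3.138, 0.004, 0.328]
ft_force: [-5.6, -2.7, 2.5]
opening: 0.004
```

Contact: about 6 N for roughly 0.6 mm of overpress, or about 10 N/mm. Now the first stroke to the left (tool −y), pressing throughout.

>>> step_arm(
  rows=[
    {"delta_pos": [0.07,-0.3,0],"spin": 0},
    {"delta_pos": [0.07,-0.65,0],"spin": 0},
    {"delta_pos": [0.07,-1.0,0],"spin": 0},
    {"delta_pos": [0.07,-1.3,0],"spin": 0},
    {"delta_pos": [0.07,-1.3,0],"spin": 0},
  ],
)

```text
t: 4.05
eef_pos: [551.2, -129.0, 225.1]
tcp_rot: [-3.137, 0.005, 0.329]
ft_force: [-4.6, -2.0, 1.9]
opening: 0.005
```

```bash
cat > look.py <<'E'
import sys
from cell import *
from h import *
x0,y0,w,hh=230,150,70,50
p,d=read_camera('side'); cv2.imwrite(sys.argv[1],cv2.resize(p[y0:y0+hh,x0:x0+w],None,fx=10,fy=10,interpolation=cv2.INTER_CUBIC))
s=state();print(s['t'],s['eef_pos'],s['tcp_rot'],s['ft_force'])
E
python3 look.py pics/c1.png
```

```text
4.1 [ 551.28645898 -129.18365578  225.11958199] [-3.13743686  0.00476779  0.32860106] [-5.78973974 -2.60550879  1.90309207]
```

View pics/c1.png

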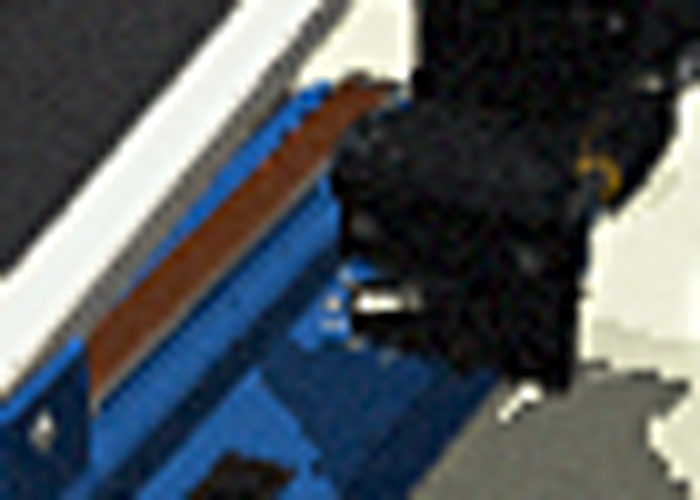

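The pointer has turned: its bar is now level at (385,298). I'll back off, return and look again.

>>> step_arm(
  rows=[
    {"delta_pos": [-0.4,0,0],"spin": 0},
    {"delta_pos": [-0.8,0.2,0],"spin": 0},
    {"delta_pos": [-0.8,0.8,0],"spin": 0},
    {"delta_pos": [-0.8,1.3,0],"spin": 0},
    {"delta_pos": [-0.8,1.3,0],"spin": 0},
  ],
)

```text
t: 4.6
eef_pos: [548.3, -144.9, 225.1]
tcp_rot: [-3.138, 0.004, 0.328]
ft_force: [-0.6, 0.2, -0.1]
opening: 0.001
```

```bash
python3 look.py pics/c2.png
```

```text
4.65 [ 548.09881617 -144.54451265  225.07222605] [-3.13764645  0.00446288  0.32795286] [-0.00512886  0.29741459  0.29111465]
```

View pics/c2.png

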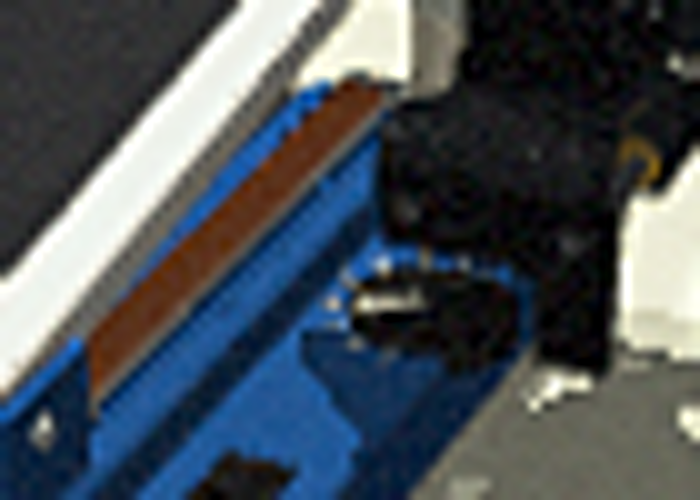

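Third click. Next stroke.

>>> step_arm(
  rows=[
    {"delta_pos": [0.4,0,0],"spin": 0},
    {"delta_pos": [0.65,0,0],"spin": 0},
    {"delta_pos": [0.75,0,0],"spin": 0},
    {"delta_pos": [0.8,0,0],"spin": 0},
  ],
)

```text
t: 5.05
eef_pos: [555.5, -141.9, 225.0]
tcp_rot: [-3.137, 0.005, 0.328]
ft_force: [-5.4, -2.0, 2.9]
opening: 0.004
```

>>> step_arm(
  rows=[
    {"delta_pos": [0.07,-0.3,0],"spin": 0},
    {"delta_pos": [0.07,-0.65,0],"spin": 0},
    {"delta_pos": [0.07,-1.0,0],"spin": 0},
    {"delta_pos": [0.07,-1.3,0],"spin": 0},
    {"delta_pos": [0.07,-1.3,0],"spin": 0},
  ],
)

```text
t: 5.55
eef_pos: [551.6, -129.0, 224.9]
tcp_rot: [-3.137, 0.007, 0.329]
ft_force: [-6.1, -2.3, 0.9]
opening: 0.001
```

>>> step_arm(
  rows=[
    {"delta_pos": [-0.4,0,0],"spin": 0},
    {"delta_pos": [-0.8,0.2,0],"spin": 0},
    {"delta_pos": [-0.8,0.8,0],"spin": 0},
    {"delta_pos": [-0.8,1.3,0],"spin": 0},
    {"delta_pos": [-0.8,1.3,0],"spin": 0},
  ],
)

```text
t: 6.05
eef_pos: [548.6, -144.7, 225.0]
tcp_rot: [-3.137, 0.006, 0.328]
ft_force: [-0.4, -0.2, 0.3]
opening: 0.005
```

```bash
python3 look.py pics/c3.png
```

```text
6.1 [ 548.41633924 -144.37251003  224.89544324] [-3.13675542  0.00621912  0.32811388] [0.48038734 0.00685799 0.43448255]
```

View pics/c3.png

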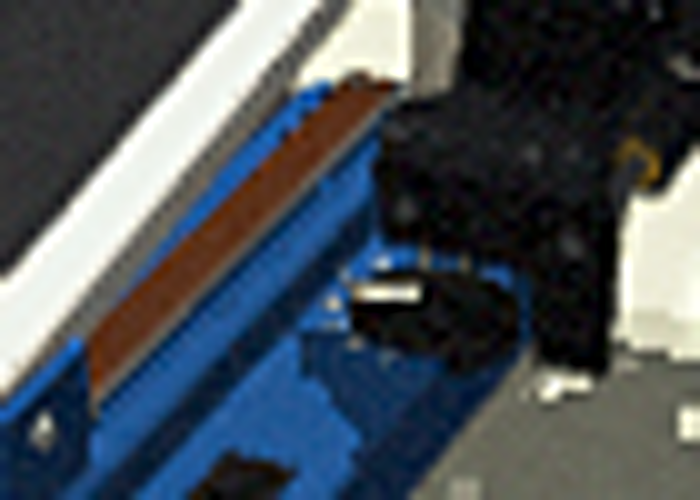

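The pointer moved again. I'll compare it with the predicted bar positions for each click.

```bash
cat > pred.py <<'E'
import sys
from cell import *
from h import *
i=camera_info('side'); q=[612.8,-62.0,.3266]
p=cv2.imread(sys.argv[1]); g=p.max(2) if 0 else p.min(2)
for k in range(8):
    b=np.pi/2-np.radians(25*k); e=np.array([np.cos(b),np.sin(b)])
    pts=[(-41+r*e[0],-50+r*e[1],52) for r in (5,14,26)]
    u=(proj(i,S(q,pts))-[230,150]+.5)*10-.5
    line=[(-41+r*e[0],-50+r*e[1],52) for r in np.linspace(6,25,15)]
    L=((proj(i,S(q,line))-[230,150]+.5)*10-.5).round().astype(int)
    print(k+1,u.round().tolist(),'whiteness',[int(np.mean([g[y+dy,x+dx] for x,y in L if 0<=y+dy<500])) for dx,dy in((0,0),(0,-8),(8,0),(8,8),(-8,0))])
E
for f in c2 c3; do python3 pred.py pics/$f.png; done
```

```text
1 [[427.0, 306.0], [417.0, 318.0], [402.0, 335.0]] whiteness [18, 27, 14, 11, 14]
2 [[422.0, 304.0], [401.0, 312.0], [374.0, 324.0]] whiteness [29, 84, 21, 4, 36]
3 [[419.0, 301.0], [392.0, 304.0], [357.0, 309.0]] whiteness [135, 102, 120, 30, 135]
4 [[418.0, 297.0], [391.0, 295.0], [355.0, 292.0]] whiteness [69, 27, 65, 127, 68]
5 [[420.0, 294.0], [397.0, 287.0], [367.0, 276.0]] whiteness [30, 39, 31, 51, 25]
6 [[425.0, 292.0], [410.0, 280.0], [391.0, 265.0]] whiteness [29, 23, 21, 29, 52]
7 [[431.0, 291.0], [428.0, 278.0], [423.0, 260.0]] whiteness [39, 53, 25, 15, 30]
8 [[438.0, 292.0], [446.0, 279.0], [457.0, 262.0]] whiteness [21, 22, 36, 18, 19]
1 [[427.0, 306.0], [417.0, 318.0], [402.0, 335.0]] whiteness [12, 6, 16, 12, 9]
2 [[422.0, 304.0], [401.0, 312.0], [374.0, 324.0]] whiteness [8, 36, 9, 15, 4]
3 [[419.0, 301.0], [392.0, 304.0], [357.0, 309.0]] whiteness [21, 167, 15, 4, 20]
4 [[418.0, 297.0], [391.0, 295.0], [355.0, 292.0]] whiteness [192, 133, 186, 52, 176]
5 [[420.0, 294.0], [397.0, 287.0], [367.0, 276.0]] whiteness [109, 36, 79, 143, 123]
6 [[425.0, 292.0], [410.0, 280.0], [391.0, 265.0]] whiteness [38, 19, 15, 42, 75]
7 [[431.0, 291.0], [428.0, 278.0], [423.0, 260.0]] whiteness [33, 53, 21, 15, 35]
8 [[438.0, 292.0], [446.0, 279.0], [457.0, 262.0]] whiteness [21, 22, 30, 16, 20]
```

The best match is click 3 for the earlier picture and click 4 for this one, as expected. Two more to go.

>>> step_arm(
  rows=[
    {"delta_pos": [0.4,0,0],"spin": 0},
    {"delta_pos": [0.65,0,0],"spin": 0},
    {"delta_pos": [0.75,0,0],"spin": 0},
    {"delta_pos": [0.8,0,0],"spin": 0},
  ],
)

```text
t: 6.5
eef_pos: [555.8, -141.7, 224.7]
tcp_rot: [-3.136, 0.007, 0.329]
ft_force: [-5.5, -2.2, 3.1]
opening: 0.007
```

>>> step_arm(
  rows=[
    {"delta_pos": [0.07,-0.3,0],"spin": 0},
    {"delta_pos": [0.07,-0.65,0],"spin": 0},
    {"delta_pos": [0.07,-1.0,0],"spin": 0},
    {"delta_pos": [0.07,-1.3,0],"spin": 0},
    {"delta_pos": [0.07,-1.3,0],"spin": 0},
  ],
)

```text
t: 7.0
eef_pos: [551.9, -128.9, 224.8]
tcp_rot: [-3.136, 0.008, 0.329]
ft_force: [-5.2, -2.1, 1.1]
opening: 0.004
```

>>> step_arm(
  rows=[
    {"delta_pos": [-0.4,0,0],"spin": 0},
    {"delta_pos": [-0.8,0.2,0],"spin": 0},
    {"delta_pos": [-0.8,0.8,0],"spin": 0},
    {"delta_pos": [-0.8,1.3,0],"spin": 0},
    {"delta_pos": [-0.8,1.3,0],"spin": 0},
  ],
)

```text
t: 7.5
eef_pos: [548.9, -144.6, 224.8]
tcp_rot: [-3.136, 0.008, 0.328]
ft_force: [0.2, 0.1, 0.1]
opening: 0.006
```

```bash
python3 look.py pics/c4.png; python3 pred.py pics/c4.png
```

```text
7.55 [ 548.69877228 -144.23371714  224.71529716] [-3.1357988   0.00810812  0.32824329] [-0.28491933  0.23110601 -0.17663418]
1 [[427.0, 306.0], [417.0, 318.0], [402.0, 335.0]] whiteness [14, 8, 20, 16, 9]
2 [[422.0, 304.0], [401.0, 312.0], [374.0, 324.0]] whiteness [7, 33, 8, 13, 7]
3 [[419.0, 301.0], [392.0, 304.0], [357.0, 309.0]] whiteness [20, 52, 16, 7, 16]
4 [[418.0, 297.0], [391.0, 295.0], [355.0, 292.0]] whiteness [45, 123, 58, 8, 26]
5 [[420.0, 294.0], [397.0, 287.0], [367.0, 276.0]] whiteness [184, 152, 168, 100, 140]
6 [[425.0, 292.0], [410.0, 280.0], [391.0, 265.0]] whiteness [77, 26, 31, 80, 150]
7 [[431.0, 291.0], [428.0, 278.0], [423.0, 260.0]] whiteness [34, 54, 25, 15, 37]
8 [[438.0, 292.0], [446.0, 279.0], [457.0, 262.0]] whiteness [21, 26, 19, 17, 22]
```

View pics/c4.png

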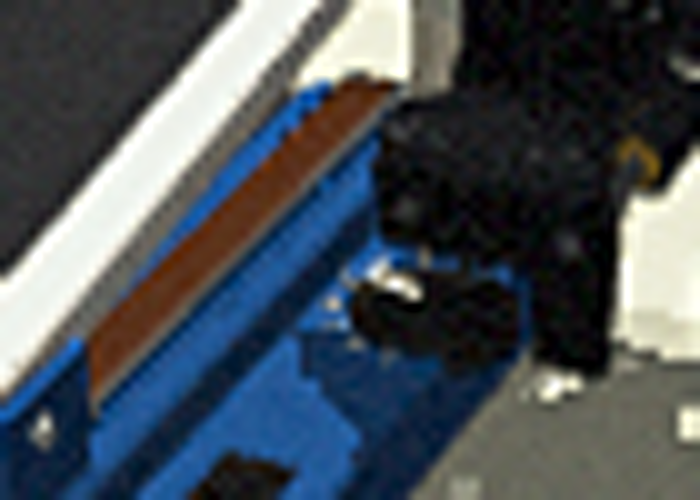

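Fifth click: the bar at (395,280) points up and to the left. One more.

>>> step_arm(
  rows=[
    {"delta_pos": [0.4,0,0],"spin": 0},
    {"delta_pos": [0.65,0,0],"spin": 0},
    {"delta_pos": [0.75,0,0],"spin": 0},
    {"delta_pos": [0.8,0,0],"spin": 0},
  ],
)

```text
t: 7.95
eef_pos: [556.1, -141.5, 224.6]
tcp_rot: [-3.135, 0.009, 0.329]
ft_force: [-5.3, -2.7, 2.2]
opening: 0.009
```

>>> step_arm(
  rows=[
    {"delta_pos": [0.07,-0.3,0],"spin": 0},
    {"delta_pos": [0.07,-0.65,0],"spin": 0},
    {"delta_pos": [0.07,-1.0,0],"spin": 0},
    {"delta_pos": [0.07,-1.25,0],"spin": 0},
    {"delta_pos": [0.07,-1.25,0],"spin": 0},
  ],
)

```text
t: 8.45
eef_pos: [552.3, -129.2, 224.5]
tcp_rot: [-3.135, 0.01, 0.329]
ft_force: [-6.5, -2.5, 1.6]
opening: 0.006
```

>>> step_arm(
  rows=[
    {"delta_pos": [-0.4,0,0],"spin": 0},
    {"delta_pos": [-0.8,0.2,0],"spin": 0},
    {"delta_pos": [-0.8,0.8,0],"spin": 0},
    {"delta_pos": [-0.8,1.3,0],"spin": 0},
    {"delta_pos": [-0.8,1.3,0],"spin": 0},
  ],
)

```text
t: 8.95
eef_pos: [549.4, -144.9, 224.6]
tcp_rot: [-3.135, 0.01, 0.328]
ft_force: [0.1, 0.1, -0.5]
opening: 0.006
```

```bash
python3 look.py pics/c5.png; python3 pred.py pics/c5.png
```

```text
9.0 [ 549.17713206 -144.5797861   224.50801911] [-3.13483556  0.0100479   0.32847032] [-0.06240451 -0.25889078 -0.93366169]
1 [[427.0, 306.0], [417.0, 318.0], [402.0, 335.0]] whiteness [13, 12, 12, 9, 11]
2 [[422.0, 304.0], [401.0, 312.0], [374.0, 324.0]] whiteness [8, 9, 8, 10, 7]
3 [[419.0, 301.0], [392.0, 304.0], [357.0, 309.0]] whiteness [13, 24, 15, 9, 14]
4 [[418.0, 297.0], [391.0, 295.0], [355.0, 292.0]] whiteness [17, 34, 21, 16, 21]
5 [[420.0, 294.0], [397.0, 287.0], [367.0, 276.0]] whiteness [24, 82, 44, 14, 16]
6 [[425.0, 292.0], [410.0, 280.0], [391.0, 265.0]] whiteness [191, 183, 175, 148, 106]
7 [[431.0, 291.0], [428.0, 278.0], [423.0, 260.0]] whiteness [58, 55, 14, 9, 111]
8 [[438.0, 292.0], [446.0, 279.0], [457.0, 262.0]] whiteness [20, 23, 33, 15, 22]
```

View pics/c5.png

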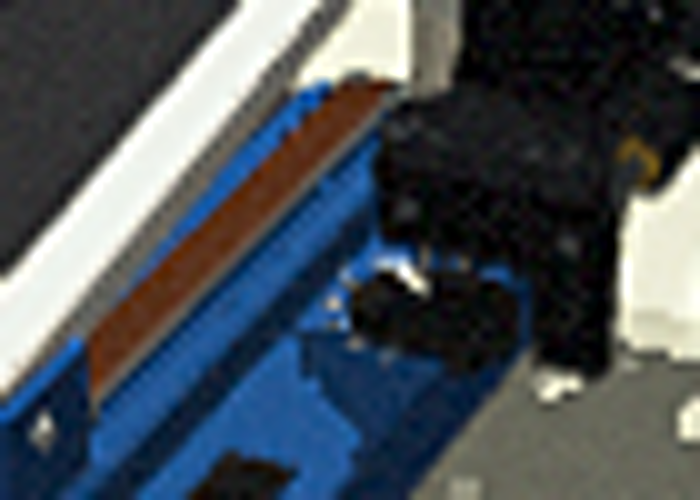

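This looks like the sixth click. I'll back away, rise and confirm from the top view.

>>> step_arm(
  rows=[
    {"delta_pos": [-2,0,0],"spin": 0},
    {"delta_pos": [-3,0,-3],"spin": 0},
    {"delta_pos": [-3,0,-7],"spin": 0},
    {"delta_pos": [-3,0,-11],"spin": 0},
    {"delta_pos": [-3,0,-15],"spin": 0},
  ],
)

```text
t: 9.5
eef_pos: [522.3, -154.7, 376.4]
tcp_rot: [-3.135, 0.01, 0.328]
ft_force: [0.1, 0.0, -1.0]
opening: 0.009
```

>>> step_arm(
  rows=[
    {"delta_pos": [-3,3,0],"spin": 0},
    {"delta_pos": [-5,7,0],"spin": 0},
    {"delta_pos": [-7,11,0],"spin": 0},
    {"delta_pos": [-9,15,0],"spin": 0},
    {"delta_pos": [-11,18,0],"spin": 0},
  ],
)

```text
t: 10.0
eef_pos: [475.8, -362.7, 376.3]
tcp_rot: [-3.135, 0.01, 0.328]
ft_force: [0.5, -0.6, -0.2]
opening: 0.006
```

>>> step_arm(
  rows=[
    {"delta_pos": [-3,3,0],"spin": 0},
    {"delta_pos": [-5,7,0],"spin": 0},
    {"delta_pos": [-7,11,0],"spin": 0},
    {"delta_pos": [-7,11,0],"spin": 0},
  ],
)

```text
t: 10.4
eef_pos: [443.4, -493.7, 375.6]
tcp_rot: [-3.136, 0.01, 0.324]
ft_force: [-0.6, 0.7, -1.4]
opening: 0.006
```

```bash
python3 - <<'E'
from cell import *
from h import *
p,d=read_camera('top'); cv2.imwrite('pics/f_top.png',p)
o=cv2.imread('pics/top0.png')
f=lambda a:cv2.resize(a[140:215,210:340],None,fx=5,fy=5,interpolation=cv2.INTER_CUBIC)
s,_=read_camera('side')
cv2.imwrite('pics/f_topz.png',np.vstack([cv2.resize(p[160:200,255:315],None,fx=8,fy=8,interpolation=cv2.INTER_CUBIC)]))
cv2.imwrite('pics/f_side.png',s)
os=cv2.imread('pics/side0.png'); cv2.imwrite('pics/f_diff.png',np.hstack([cv2.resize(cv2.absdiff(p,o)[120:260,190:350],None,fx=2.5,fy=2.5),cv2.resize(cv2.absdiff(s,os)[120:260,190:350],None,fx=2.5,fy=2.5)]))
st=state();print(st['t'],st['eef_pos'],st['ft_force'])
E
```

```text
10.5 [ 444.48548092 -489.90739817  375.57462464] [-0.17299919 -0.01527072 -0.51661994]
```

View pics/f_topz.png

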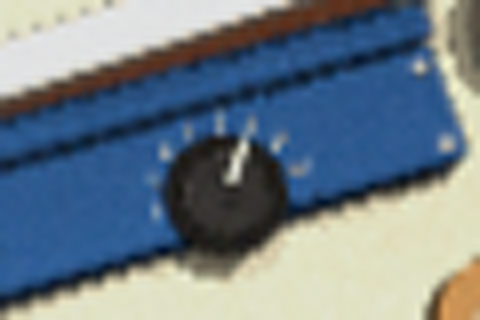

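View pics/f_diff.png

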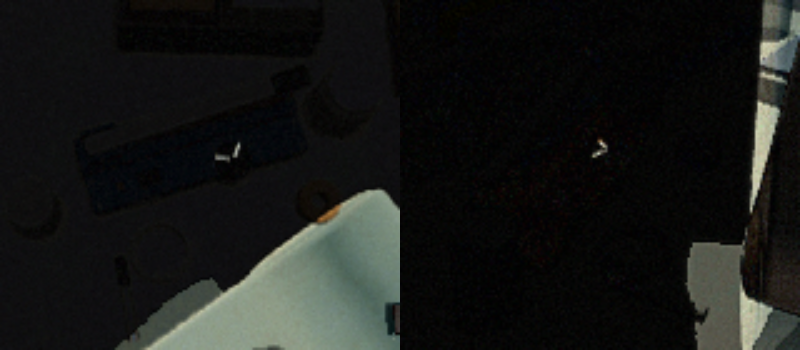

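In the top view the pointer runs from (230,182) to (245,140), in line with the mark at (252,125). Counted from the left, the marks are at (157,212), (152,180), (165,150), (188,130), (220,122), (252,125), (280,140) and (300,168), so that is the sixth. In the difference pictures only the pointer changed around the sealer, and nothing else moved.

```bash
python3 -c "
from cell import *
print(job_done())"
```

```text
the job is handed in; nothing more can be done
None
```

I turned the time wheel from the second mark to the sixth and handed the job in at about 10.5 s. I used four light strokes of about 13 mm with the shut fingertips, pressing 5–7 N each time.

- **Pointer:** after each stroke a side picture showed the wheel one click further on. The final top picture shows the pointer in line with the sixth of the eight marks.
- **Surroundings:** compared with the start, the pictures show no visible movement of the sealer, the sealing arm or the things near it. The arm hid the lower right of the cropped comparison.
- **Robot:** it stands clear of everything, with near-zero force at the wrist.

No check failed. The two cameras disagreed by up to about 2 pixels when I first located the sealer, which made no difference to the strokes.

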